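# Pry a stuck lid off its seal with a screwdriver and hold it ajar

### The arm

A 7-joint arm with a two-finger parallel gripper is mounted at the origin on a cart in front of the work surface, level with it; the furniture and walls round the work are solid. World frame = base frame: x ahead of the robot, y to its left, z up, the work surface at z = 0. Lengths are in m, angles in rad, forces in N, time in s.
With the tool pointing down it reaches from about 0.4 to 0.85 m from the base axis. Payload 4.5 kg.
Tool frame: the origin (TCP) lies midway between the tips of the shut fingers; the grasp point (between the pads) lies 19 mm behind it; y points along the fingers, z is the direction in which the jaws open and shut, and the axes are right-handed (so a half turn about y gives the same grasp; the last joint's range is limited). The gripper opens to 88 mm and grips with 3 to 60 N. Pads are 18 mm wide; open, the fingers measure 123 mm over their backs; the gripper's body (75 mm by 187 mm) begins 45 mm behind the grasp point.
Start: joints at [1.218, 0.689, -0.195, 1.565, 0.157, 0.902, -0.215], TCP at [0.236, -0.579, 0.239] pointing down, gripper open.
Joint ranges: [-3.01, 3.01], [-0.46, 2.08], [-1.47, 1.51], [0.13, 2.56], [-1, 4.14], [0.04, 2.09], [-2.66, 2.66]. Speed limits (rad/s): [2.57, 2.57, 3.14, 3.14, 3.14, 3.14, 3.14].

### API

Orientations are given as a unit quaternion [x, y, z, w].
In Python, from plant import r, snapshot, get_calibration, job, boxes_of gives the robot as it stands. The module is installed in compiled form; this text tells all that it offers.
- The arm moves only by the shell command python3 -m handwheel 'ROWS' [OPENING] [FORCE]. ROWS is JSON, a list that holds one entry, the list of rows, each a list of 6 numbers: the shift along the tool's x, y, z as a fraction of full scale, then the turn, a rotation vector about the tool's x, y, z as a fraction of full scale. In form: [[[x, y, z, wx, wy, wz], ...]]. A call has 1 to 12 rows; each row is the pose to reach, as a shift and turn from the pose commanded when the call began, along the tool's axes at that moment, turning the shorter way round; what a row does not reach only later rows make up. Full scale, the value 1, is 100 cm for a shift and 180 degrees for a turn. A row lasts 1/12 s, in which the tool goes at most 41.7 mm and 7.16 degrees, less where a joint would pass 70% of its speed; a pose out of reach is approached as far as the arm can. A call with a number of a shift or a turn outside -1 to 1 is refused whole. A call with a gripper value outside its range is refused whole. OPENING is the opening, from -1 (shut) to 1 (fully open), set as the call begins (- or left out, the last holds). The fingers move at their own pace and stop on an object; FORCE is the grip in N (left out, the last holds). Time passes only in rows, so rows that repeat a pose let the fingers close. It gives the time, the measured TCP pose, the force and the opening at its end, in the units of the state.
- r.get_state(): the state, without advancing time (a new reading comes with each control period).
- snapshot(name): name is "side" or "top"; returns the picture (420x560x3 uint8, red, green, blue); there is no depth.
- get_calibration(name): a dict with "fx", "fy", "cx", "cy" (pixels), "T" (4x4, takes a point from camera to world coordinates). Camera axes: x right, y down, z forward; pixel columns grow to the right and rows downward; lengths in m; the calibration is good to about 2 mm. A picture is of the moment at which its call begins. get_calibration takes no time and is no camera call.
- job.finish_job(): hands the job in, once; it reports no verdict.
Trained networks look in the newest picture that a camera, given by its name, has taken for a name from the list of things; names that differ only in an ending like _2 or _b are one class to them, and where a whole thing is asked for, a point or a joint stands for the part that bears it (a point fixed in the world has none). Each returns a list of dicts, best first, with "confidence" (0 to 1); they miss things now and then, are a little off and sometimes report something else, mostly with a low value. They report only what shows in the picture. A call takes as long as a camera call.
- boxes_of(thing, camera): "bbox" ([left, top, right, bottom] in pixels, round what is visible of it).
The state is a dict: "clock": time; "q": joint angles; "qd": joint speeds; "joint_torque": joint torques, N m; "tool_pos": TCP position; "eef_rot": TCP orientation; "contact_force": force on the tool from outside, world axes, zero at the start; "moment": the same for the moment, N m; "opening": opening from 0.0 (shut) to 1.0 (fully open).
Only numpy, scipy, OpenCV 4.12 (cv2) and the standard library are available. Lean on these libraries where they do the work, as an engineer would, in place of code of your own. Each camera call takes 0.05 s, during which the arm holds its last target. There are 200 camera calls.

### The job

The lid of the grey steel box is stuck to its gasket. Pick up the screwdriver, bring its blade under the lid's tongue and lever the lid free without letting it fly up (the nose bar of the bracket below serves as fulcrum); then keep holding it slightly ajar on the blade, the tongue raised about 1 cm, and finish like that, driver in the gripper. Touch the lid with the driver only and leave the other things alone.

Things in the scene. Friction and masses are not known exactly. Their poses are not given: they have to be found in the camera images.
- driver: Screwdriver with green handle, 180 mm long, about 60 g, lying loose on the bench. Origin at its middle on the underside; its axis runs 12 mm above the origin along its own y: blade tip at y -90 mm, grip end at y +90. Handle (24 mm thick) from y +5 to +90; shaft 5.6 mm thick; the last 12 mm is a flat blade 6 mm wide, 2 mm thick.
- driver_tip (a point): Tip of the screwdriver's blade, on the driver's axis.
- driver_grip (a point): Point on the driver's axis in the front part of the handle, near its balance, 118 mm behind the blade tip; the place to grip, from above across the handle.
- seal_box: Grey steel box with aluminium lid, 110 x 130 mm, 136 mm high over the lid, fixed to the bench. Origin under its centre; own x points from its front to its hinge at the back, y to its left, z up. Front wall at x -55 mm. A steel pry bracket stands out from the front wall under the lid's tongue, 60 mm wide, its shelf top at z 111, with 12 mm high cheeks at y +-28 mm.
- pry_nose (a point): Top of the round nose bar (8 mm thick, lies along box y) at the bracket's outer end: box x -95, y 0, z 118 mm. It is the fulcrum: rest the driver's shaft on it. The gap between nose top and tongue underside is 10 mm in height; the nose is 14 mm ahead of the tongue's front edge and 40 mm ahead of the front wall.
- lid_lip (a point): The lid is an aluminium plate 114 x 134 x 8 mm, hinged at the back (axis at box x +57, z 130 mm, along y); from the middle of its front a tongue 50 mm wide and 6 mm thick juts 24 mm out over the bracket. This point: front edge of the tongue's underside, in the middle: box x -81, y 0, z 128 mm when shut. It rises 14 mm for each 0.1 rad.
- lid (a joint): Lid angle in rad: 0 shut, grows as the front rises, stop at 0.20. To lift it at the tongue takes more and more force up to about 16 N at 0.035 rad (4 to 5 mm), then the seal lets go and it takes only some 7 N at 0.08 rad; beyond 0.11 rad an elastic stay resists. Let go, it falls shut.
- flux_tin: Bystander: round flat tin, 53 mm across, 20 mm high. Origin under its centre.
- transformer: Bystander: small transformer, 44 x 44 x 36 mm. Origin under its centre.
- wick_reel: Bystander: flat reel of braid, 44 x 66 x 10 mm. Origin under its middle.
- relay: Bystander: small relay block, 16 x 30 x 20 mm. Origin under its centre.

How it is judged:
By the outcome, as a careful person would: the job done as asked, in the order asked, and still so for the second after the job is handed in, while the arm keeps its last pose, push and grip.
It also fails if it takes over 48 s, if anything falls off the work surface, if the arm or the gripper's body presses on something with over 40 N, if the wrist force passes 120 N, or if a joint passes its speed limit or range.

## Working session

There is one attempt and no reset: what is moved stays moved. The work goes in short steps, Python scripts to look and compute and a shell command to move; the robot and the scene stay as the last step left them, time stands still between calls to the robot, and variables do not carry over. Pictures are saved under pics/ and viewed, about 8 in all and at most 12, crops included, and the job is handed in when it is done.

```bash
mkdir -p pics
cat > h.py <<'E'
import numpy as np, cv2
from plant import r, snapshot, get_calibration, job, boxes_of
def snap(n,f):
    im=snapshot(n); cv2.imwrite('pics/'+f,cv2.cvtColor(im,cv2.COLOR_RGB2BGR)); return im
def ray(n,u,v):
    c=get_calibration(n);T=np.array(c['T']);d=T[:3,:3]@np.array([(u-c['cx'])/c['fx'],(v-c['cy'])/c['fy'],1]);return T[:3,3],d
def onz(n,u,v,z):
    o,d=ray(n,u,v);return o+d*(z-o[2])/d[2]
def proj(n,p):
    c=get_calibration(n);T=np.array(c['T']);q=T[:3,:3].T@(np.array(p)-T[:3,3]);return np.array([c['fx']*q[0]/q[2]+c['cx'],c['fy']*q[1]/q[2]+c['cy']])
E
python3 - <<'E'
from h import *
np.set_printoptions(precision=4,suppress=True)
print(r.get_state())
for n in('top','side'):
    im=snap(n,n+'1.png'); c=get_calibration(n);print(n,c)
    for t in('driver','seal_box','lid','flux_tin','transformer','wick_reel','relay'):
        print(t,[(np.round(b['bbox'],1).tolist(),round(b['confidence'],2)) for b in boxes_of(t,n)][:2])
E
```

```text
{'clock': 0.0, 'q': array([ 1.2178,  0.69  , -0.1945,  1.5664,  0.1573,  0.9025, -0.2151]), 'qd': array([-0.0011,  0.0003,  0.001 , -0.0003, -0.0017,  0.0009, -0.0001]), 'joint_torque': array([  0.0004, -52.756 ,  -1.2668, -15.3429,  -0.0526,   0.0066,
         0.0002]), 'tool_pos': array([ 0.2355, -0.5782,  0.2379]), 'eef_rot': array([-0.1361,  0.6946, -0.6933,  0.1358]), 'contact_force': array([-0.1682,  0.1205, -1.2737]), 'moment': array([-0.0223, -0.034 ,  0.0128]), 'opening': 0.9990325364303083}
top {'fx': 427.08241088546094, 'fy': 427.08241088546094, 'cx': 280.76134499457623, 'cy': 207.48708715290306, 'T': array([[-0.0232, -0.9812,  0.1917,  0.3402],
       [-0.9995,  0.0183, -0.0273,  0.2693],
       [ 0.0233, -0.1922, -0.9811,  1.1667],
       [ 0.    ,  0.    ,  0.    ,  1.    ]])}
driver [([310.5, 195.7, 375.4, 209.4], 0.74)]
seal_box []
lid [([239.5, 139.8, 301.6, 195.9], 0.55)]
flux_tin [([238.5, 250.6, 258.8, 271.5], 0.89)]
transformer [([173.6, 198.4, 193.1, 213.5], 0.72)]
wick_reel [([292.8, 259.6, 310.3, 275.6], 0.7)]
relay [([237.1, 139.5, 306.9, 211.8], 0.6), ([356.4, 153.3, 367.5, 163.5], 0.41)]
side {'fx': 392.5547888533781, 'fy': 392.5547888533781, 'cx': 277.56145327575445, 'cy': 215.2661369145727, 'T': array([[ 0.9307, -0.2296,  0.2849,  0.2787],
       [-0.3658, -0.5917,  0.7184, -0.3967],
       [ 0.0036, -0.7728, -0.6346,  0.6911],
       [ 0.    ,  0.    ,  0.    ,  1.    ]])}
driver [([295.6, 274.7, 350.6, 332.0], 0.83)]
seal_box [([286.2, 183.5, 345.4, 253.0], 0.95)]
lid [([287.4, 178.9, 347.4, 221.5], 0.85)]
flux_tin [([212.1, 232.2, 233.4, 250.7], 0.82), ([286.2, 180.5, 346.3, 220.1], 0.46)]
transformer [([251.0, 179.7, 272.1, 198.9], 0.57)]
wick_reel [([222.8, 277.8, 244.1, 287.3], 0.64)]
relay [([386.4, 295.7, 399.4, 310.2], 0.49), ([287.1, 182.6, 348.8, 217.8], 0.49)]
```

View pics/top1.png

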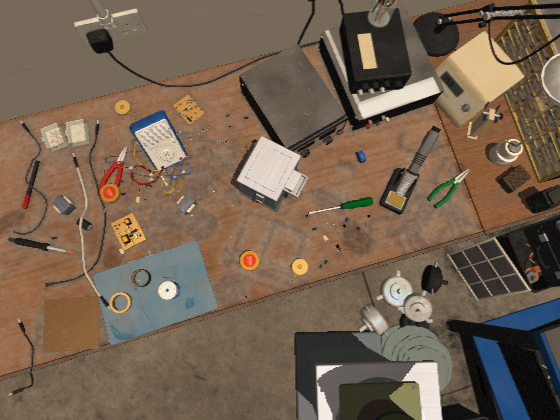

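View pics/side1.png

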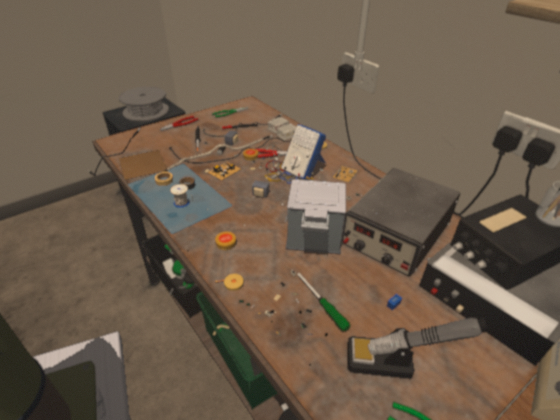

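Top view: the box is at about (268,173) with its tongue facing right at (297,185). The driver has its tip at (308,214) and handle end at (373,200). I'll zoom in on both views.

Run:
```python
import cv2
a=cv2.imread('pics/top1.png')[130:220,230:385]; b=cv2.imread('pics/side1.png')[175:340,280:400]
cv2.imwrite('pics/ct.png',cv2.resize(a,None,fx=5,fy=5,interpolation=2)); cv2.imwrite('pics/cs.png',cv2.resize(b,None,fx=3.6,fy=3.6,interpolation=2))
```

```text
(no output)
```

View pics/ct.png

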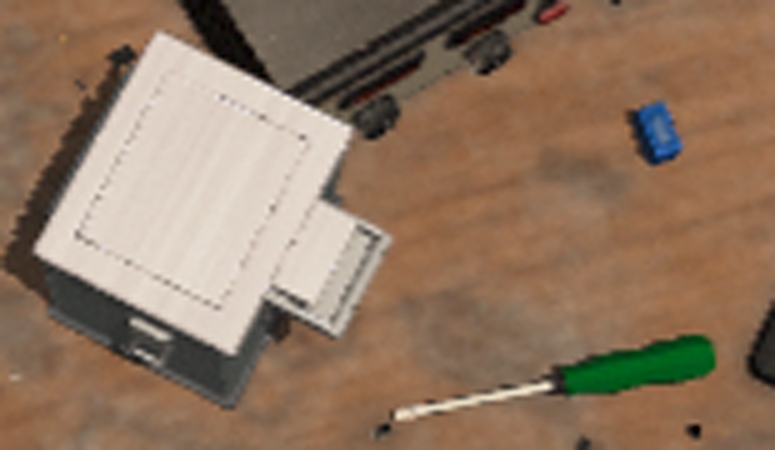

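View pics/cs.png

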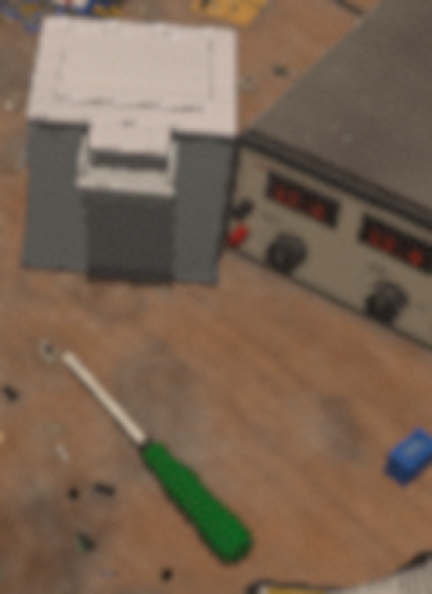

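Crops: the lid corners, tongue, nose bar and the whole driver are clear. I'll fit the box and driver poses from both views.

```bash
cat >> h.py <<'E'
np.set_printoptions(precision=4,suppress=True)
def pose(p,B):
    x,y,a=B; return np.array([x+np.cos(a)*p[0]-np.sin(a)*p[1],y+np.sin(a)*p[0]+np.cos(a)*p[1],p[2]])
E
python3 - <<'E'
from h import *
from scipy.optimize import least_squares
C=[(-.057,.067,.136),(-.057,-.067,.136),(.057,-.067,.136),(.057,.067,.136)]
t=np.array([(237,353),(352,128),(158,32),(36,248)])/5+[230,130]
s=np.array([(28,122),(238,135),(237,27),(45,17)])/3.6+[280,175]
def fit(tt,ss):
    def f(B): 
        return np.concatenate([proj('top',pose(c,B))-a for c,a in zip(C,tt)]*(tt is not None)+[proj('side',pose(c,B))-a for c,a in zip(C,ss)])
    return f
p=onz('top',*t.mean(0),.136)
for w in ((1,1),(1,0),(0,1)):
    f=lambda B:np.concatenate([w[0]*(proj('top',pose(c,B))-a) for c,a in zip(C,t)]+[w[1]*(proj('side',pose(c,B))-a) for c,a in zip(C,s)])
    R=least_squares(f,[p[0],p[1],1.0],x_scale=[.01,.01,.1]);print(R.x,R.fun)
def tri(a,b):
    o1,d1=ray('top',*a);o2,d2=ray('side',*b);d1/=np.linalg.norm(d1);d2/=np.linalg.norm(d2)
    k=np.linalg.lstsq(np.c_[d1,-d2],o2-o1,rcond=None)[0];P=o1+k[0]*d1;Q=o2+k[1]*d2;return (P+Q)/2,np.linalg.norm(P-Q)
T=lambda x,y:(x/5+230,y/5+130)
S=lambda x,y:(x/3.6+280,y/3.6+175)
print('tip',onz('top',*T(395,415),.012),onz('side',*S(66,355),.012),tri(T(395,415),S(66,355)))
print('end',onz('top',*T(715,355),.012),onz('side',*S(238,548),.012))
print('coll',onz('top',*T(557,381),.012),onz('side',*S(148,447),.012))
from scipy.spatial.transform import Rotation as Ro
print(Ro.from_quat(r.get_state()['eef_rot']).as_matrix())
E
```

```text
[0.6442 0.267  1.0771] [ 0.0236  0.3646  1.164  -0.8203 -0.1486 -1.3848 -0.6362  0.815  -0.5421
 -1.0445  0.377  -0.0983 -0.0772  1.1311 -0.7124  0.1086]
[0.6436 0.2672 1.0728] [-0.2188  0.6363  1.1321 -0.4611 -0.0987 -1.1919 -0.79    0.914  -0.
 -0.     -0.     -0.     -0.      0.     -0.      0.    ]
[0.6447 0.2668 1.0827] [ 0.      0.      0.     -0.     -0.     -0.     -0.      0.     -0.1842
 -0.9446  0.752  -0.2033  0.0047  1.0264 -0.6386  0.1742]
tip [0.549  0.1598 0.012 ] [0.5506 0.1572 0.012 ] (array([0.5505, 0.1593, 0.0094]), np.float64(0.0021481424072767913))
end [ 0.5795 -0.0195  0.012 ] [ 0.5822 -0.0106  0.012 ]
coll [0.5664 0.0693 0.012 ] [0.5667 0.0717 0.012 ]
[[-0.9261  0.0001  0.3772]
 [-0.3772 -0.0002 -0.9261]
 [-0.     -1.      0.0002]]
```

```bash
cat >> h.py <<'E'
from scipy.spatial.transform import Rotation as Ro
BOX=(0.644,0.267,1.077)
def Rdown(n):   # tool pointing down, jaws along n
    z=np.array([n[0],n[1],0])/np.hypot(*n[:2]);y=np.array([0,0,-1.]);return np.c_[np.cross(y,z),y,z]
def rel(p,R):
    s=r.get_state();M=Ro.from_quat(s['eef_rot']).as_matrix()
    print('row',np.round(M.T@(np.array(p)-s['tool_pos']),4),np.round(Ro.from_matrix(M.T@R).as_rotvec()/np.pi,4))
E
python3 - <<'E'
from h import *
rel([.5705,.0427,.11],Rdown([.985,.175]))
E
```

```text
row [-0.5444  0.1287 -0.4494] [-0.     -0.4329  0.    ]
```

```bash
X='x'; python3 -m handwheel '[[[-0.5444,0.1,-0.4494,0,-0.4329,0],[-0.5444,0.1,-0.4494,0,-0.4329,0],[-0.5444,0.1,-0.4494,0,-0.4329,0],[-0.5444,0.1,-0.4494,0,-0.4329,0],[-0.5444,0.1,-0.4494,0,-0.4329,0],[-0.5444,0.1,-0.4494,0,-0.4329,0],[-0.5444,0.1,-0.4494,0,-0.4329,0],[-0.5444,0.1,-0.4494,0,-0.4329,0],[-0.5444,0.1,-0.4494,0,-0.4329,0],[-0.5444,0.1,-0.4494,0,-0.4329,0],[-0.5444,0.1,-0.4494,0,-0.4329,0],[-0.5444,0.1,-0.4494,0,-0.4329,0]]]' 1
python3 - <<'E'
from h import *
rel([.5705,.0427,.08],Rdown([.985,.175]));print(r.get_state()['q'])
E
```

```text
clock: 1.8
tool_pos: [0.4712, -0.1414, 0.1684]
eef_rot: [-0.543, 0.453, -0.453, 0.543]
contact_force: [0.4, 0.0, -0.2]
opening: 0.999
row [-0.1633  0.0884  0.1306] [-0.0001  0.0014  0.    ]
[ 0.4784  0.6601 -0.4491  2.0229  0.5163  0.5694 -0.151 ]
```

```bash
python3 -m handwheel '[[[-0.1633,0.0884,0.1306,0,0.0014,0],[-0.1633,0.0884,0.1306,0,0.0014,0],[-0.1633,0.0884,0.1306,0,0.0014,0],[-0.1633,0.0884,0.1306,0,0.0014,0],[-0.1633,0.0884,0.1306,0,0.0014,0],[-0.1633,0.0884,0.1306,0,0.0014,0],[-0.1633,0.0884,0.1306,0,0.0014,0],[-0.1633,0.0884,0.1306,0,0.0014,0]]]' 1
python3 - <<'E'
from h import *
rel([.5705,.0427,.004],Rdown([.985,.175]))
a=snap('top','t2.png')[130:230,300:400];b=snap('side','s2.png')[240:340,280:380]
cv2.imwrite('pics/c2.png',cv2.cvtColor(np.hstack([cv2.resize(x,(400,400),interpolation=2) for x in(a,b)]),4))
g=[.5705,.0427,.012]
print([ (proj(n,g)-o)*4 for n,o in (('top',[300,130]),('side',[280,240]))])
E
```

```text
clock: 2.47
tool_pos: [0.5704, 0.0417, 0.0797]
eef_rot: [0.542, -0.455, 0.455, -0.541]
contact_force: [-0.3, -0.7, 0.1]
opening: 1.003
row [-0.001   0.0757  0.0003] [ 0.0002 -0.0007  0.    ]
[array([203.597 , 298.2575]), array([195.3391, 275.4621])]
```

View pics/c2.png

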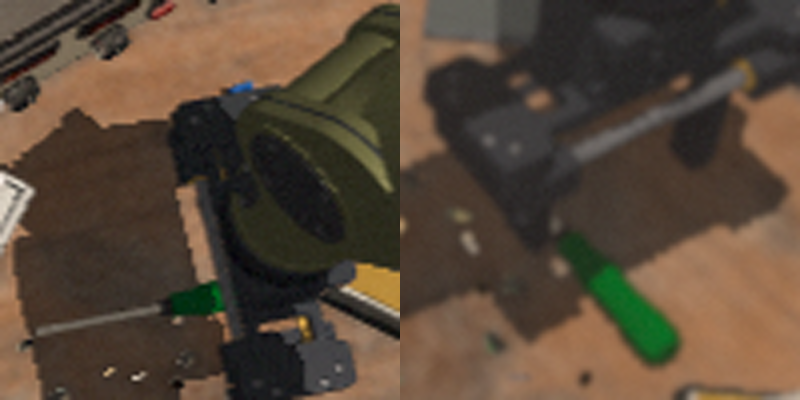

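Driver is where expected and between the fingers; relay stays clear. Narrow the opening a little and descend.

```bash
python3 -m handwheel '[[[-0.001,0.03,0,0,0,0],[-0.001,0.05,0,0,0,0],[-0.001,0.065,0,0,0,0],[-0.001,0.0757,0,0,0,0],[-0.001,0.0757,0,0,0,0]]]' 0.1 && python3 -m handwheel '[[[0,0,0,0,0,0],[0,0,0,0,0,0],[0,0,0,0,0,0],[0,0,0,0,0,0],[0,0,0,0,0,0],[0,0,0,0,0,0],[0,0,0,0,0,0],[0,0,0,0,0,0]]]' -1 50
```

```text
clock: 2.98
tool_pos: [0.569, 0.0396, 0.0032]
eef_rot: [0.542, -0.456, 0.455, -0.539]
contact_force: [-0.8, 0.2, 0.6]
opening: 0.647
clock: 3.65
tool_pos: [0.5708, 0.0418, 0.0051]
eef_rot: [-0.541, 0.455, -0.456, 0.541]
contact_force: [-0.2, -1.0, 4.9]
opening: 0.229
```

```bash
python3 -m handwheel '[[[0,-0.02,0,0,0,0],[0,-0.05,0,0,0,0],[0,-0.09,0,0,0,0],[0,-0.13,0,0,0,0],[0,-0.17,0,0,0,0],[0,-0.19,0,0,0,0],[0,-0.19,0,0,0,0],[0,-0.19,0,0,0,0]]]' -1 50
python3 - <<'E'
from h import *
s=r.get_state();print(s['opening'],s['contact_force'])
a=snap('top','t3.png')[130:280,260:410];b=snap('side','s3.png')[150:300,240:390]
cv2.imwrite('pics/c3.png',cv2.cvtColor(np.hstack([cv2.resize(x,(400,400),interpolation=2) for x in(a,b)]),4))
M=Ro.from_quat(s['eef_rot']).as_matrix();print(s['tool_pos'])
tip=s['tool_pos']+M@[-.118,-.009,0]; print(tip); tip2=s['tool_pos']+M@[.118,-.009,0]; print(tip2)
print([ (proj(n,p)-o)*400/150 for p in (tip,tip2) for n,o in (('top',[260,130]),('side',[240,150]))])
E
```

```text
clock: 4.32
tool_pos: [0.5705, 0.0415, 0.1952]
eef_rot: [-0.541, 0.455, -0.456, 0.541]
contact_force: [-0.3, -0.4, -0.9]
opening: 0.227
0.226725636332535 [-0.3158 -0.363  -0.9053]
[0.5705 0.0415 0.1952]
[0.5504 0.1578 0.2042]
[ 0.5906 -0.0747  0.2043]
[array([152.4552, 179.8429]), array([164.556 , 155.1616]), array([414.3215, 130.491 ]), array([384.3366, 363.9443])]
```

View pics/c3.png

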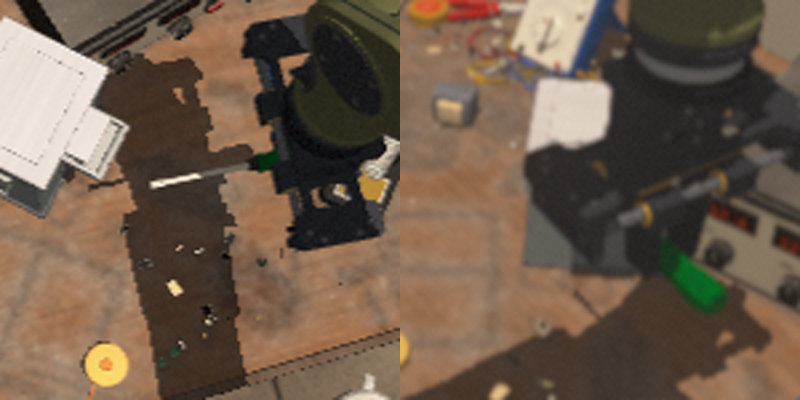

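```bash
cat >> h.py <<'E'
L=.118;H=.009
def drv(xt,zt,th=0,yt=0,yaw=0):   # tip at box (xt,yt,zt), pitched up th -> TCP pos, R
    a=BOX[2]+yaw;u=np.array([np.cos(a),np.sin(a),0]);f=u*np.cos(th)+np.array([0,0,np.sin(th)])
    z=np.array([u[1],-u[0],0]);x=-f;M=np.c_[x,np.cross(z,x),z]
    return pose([xt,yt,zt],BOX)-M@[-L,-H,0],M
def tipnow():
    s=r.get_state();M=Ro.from_quat(s['eef_rot']).as_matrix();p=s['tool_pos']+M@[-L,-H,0]
    d=p-[BOX[0],BOX[1],0];c,q=np.cos(BOX[2]),np.sin(BOX[2]);return np.array([c*d[0]+q*d[1],-q*d[0]+c*d[1],p[2]]),p
E
python3 - <<'E'
from h import *
rel(*drv(-.115,.155))
E
```

```text
row [-0.0264  0.0471 -0.0314] [0.0009 0.2118 0.0004]
```

```bash
python3 -m handwheel '[[[-0.0264,0,-0.0314,0,0.06,0],[-0.0264,0,-0.0314,0,0.1,0],[-0.0264,0,-0.0314,0,0.14,0],[-0.0264,0.01,-0.0314,0,0.18,0],[-0.0264,0.03,-0.0314,0,0.2118,0],[-0.0264,0.0471,-0.0314,0,0.2118,0],[-0.0264,0.0471,-0.0314,0,0.2118,0],[-0.0264,0.0471,-0.0314,0,0.2118,0]]]'
python3 - <<'E'
from h import *
t,p=tipnow();print(t,p,r.get_state()['q'])
nose=[pose([-.095,y,.118],BOX) for y in(-.03,0,.03)]
a=snap('top','t4.png')[140:240,250:350];b=snap('side','s4.png')[170:270,270:370]
cv2.imwrite('pics/c4.png',cv2.cvtColor(np.hstack([cv2.resize(x,(400,400),interpolation=2) for x in(a,b)]),4))
for n,o in (('top',[250,140]),('side',[270,170])):
    print(n,'tip',(proj(n,p)-o)*4,'nose',[((proj(n,q)-o)*4).round() for q in nose])
E
```

```text
clock: 5.08
tool_pos: [0.5333, 0.0622, 0.1456]
eef_rot: [-0.365, 0.607, -0.606, 0.362]
contact_force: [0.9, 1.1, 0.5]
opening: 0.233
[-0.1148  0.0007  0.1542] [0.589  0.1662 0.1542] [-0.0684  0.7182 -0.2212  1.9129  0.2824  0.5454 -0.9716]
top tip [243.7472 185.9584] nose [array([232., 144.]), array([211., 185.]), array([190., 226.])]
side tip [182.7021 201.1551] nose [array([236., 233.]), array([181., 228.]), array([127., 224.])]
```

View pics/c4.png

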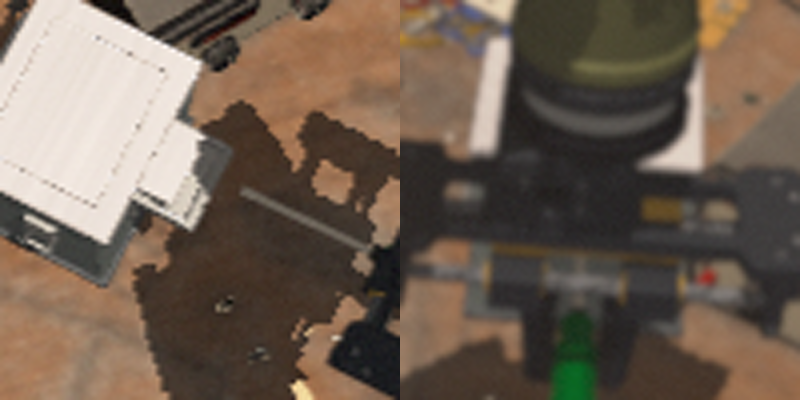

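Top crop: tip at (242,190), predicted (244,186), so within about 2 mm; nose bar centre at about (212,187), as fitted. Next I'll advance over the nose (tip short of the tongue) and feel down for contact.

```bash
python3 -m handwheel '[[[-0.015,0,0,0,0,0],[-0.03,0.005,0,0,0,0],[-0.03,0.015,0,0,0,0],[-0.03,0.022,0,0,0,0],[-0.03,0.028,0,0,0,0],[-0.03,0.028,0,0,0,0],[-0.03,0.028,0,0,0,0]]]'
for i in 1 2; do python3 -m handwheel '[[[0,0.001,0,0,0,0],[0,0.002,0,0,0,0],[0,0.002,0,0,0,0]]]' | grep -E 'tool_pos|force'; done; python3 -c "
from h import *
print(tipnow()[0],r.get_state()['contact_force'],r.get_state()['moment'])"
```

```text
clock: 5.77
tool_pos: [0.5483, 0.0878, 0.1187]
eef_rot: [0.363, -0.607, 0.607, -0.362]
contact_force: [0.0, 1.3, 0.3]
opening: 0.228
tool_pos: [0.5491, 0.0884, 0.1175]
contact_force: [-0.7, -0.9, -0.8]
tool_pos: [0.5491, 0.0886, 0.1154]
contact_force: [-0.2, -0.3, 0.3]
[-0.084  -0.001   0.1244] [-0.2369 -0.3035  0.3203] [-0.0491 -0.0923 -0.0433]
```

```bash
for i in 1 2 3; do python3 -m handwheel '[[[0,0.0015,0,0,0,0],[0,0.0015,0,0,0,0],[0,0.0015,0,0,0,0]]]' | grep -E 'tool_pos|force'; python3 -c "
from h import *
print(tipnow()[0],r.get_state()['moment'])";done
```

```text
tool_pos: [0.5491, 0.0887, 0.1139]
contact_force: [-0.0, -0.4, 0.5]
[-0.084  -0.001   0.1229] [ 0.0073 -0.042  -0.0105]
tool_pos: [0.5491, 0.0887, 0.1124]
contact_force: [-0.9, -1.6, 1.1]
[-0.084  -0.001   0.1214] [ 0.0236 -0.1212 -0.0635]
tool_pos: [0.5491, 0.0887, 0.1109]
contact_force: [-0.5, -1.7, 1.5]
[-0.0839 -0.001   0.1199] [ 0.004  -0.0928 -0.0842]
```

```bash
for i in 1 2; do python3 -m handwheel '[[[0,0.001,0,0,0,0],[0,0.001,0,0,0,0],[0,0.001,0,0,0,0]]]' | grep -E 'force'; python3 -c "
from h import *
print(tipnow()[0],r.get_state()['moment'])";done
```

```text
contact_force: [-0.6, -0.4, 2.7]
[-0.0839 -0.0009  0.1189] [-0.0543 -0.0948 -0.0368]
contact_force: [-0.7, -1.3, 3.1]
[-0.0839 -0.001   0.1179] [-0.0349 -0.1108 -0.0378]
```

Run:
```python
from h import *
t,p=tipnow()
a=snap('top','t5.png')[140:220,260:340];b=snap('side','s5.png')[180:260,280:360]
cv2.imwrite('pics/c5.png',cv2.cvtColor(np.hstack([cv2.resize(x,(400,400),interpolation=2) for x in(a,b)]),4))
for n,o in (('top',[260,140]),('side',[280,180])): print(n,'tip',(proj(n,p)-o)*5)
```

```text
top tip [194.7798 219.7239]
side tip [179.7532 219.4737]
```

View pics/c5.png

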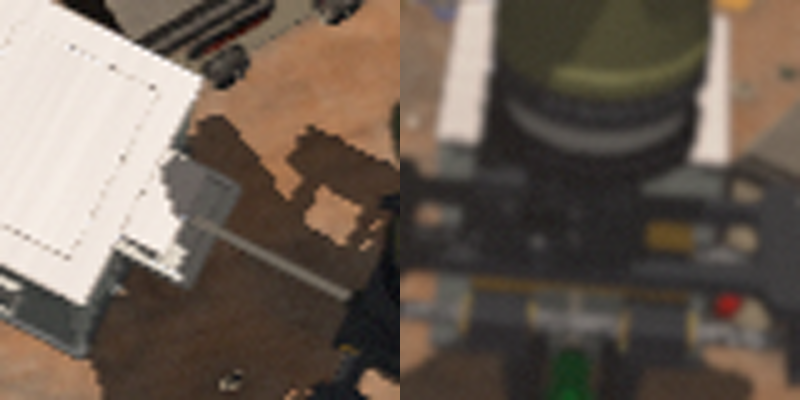

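Contact at an estimated tip z of about 0.1205 (expected 0.119), so heights agree within about 1.5 mm. The picture shows the shaft over the nose at about (205,225), pointing at the tongue. Raise to mid-gap and slide in.

```bash
python3 -m handwheel '[[[0,-0.003,0,0,0,0],[0,-0.0055,0,0,0,0],[-0.004,-0.0055,0,0,0,0],[-0.008,-0.0055,0,0,0,0],[-0.008,-0.0055,0,0,0,0]]]'|grep force; python3 -c "
from h import *
print(tipnow()[0],r.get_state()['moment'])"; python3 -m handwheel '[[[-0.004,0,0,0,0,0],[-0.008,0,0,0,0,0],[-0.011,0,0,0,0,0],[-0.014,0,0,0,0,0],[-0.014,0,0,0,0,0],[-0.014,0,0,0,0,0]]]'|grep force;python3 -c "
from h import *
print(tipnow()[0],r.get_state()['moment'])"
```

```text
contact_force: [0.3, 0.5, 0.1]
[-0.0743 -0.0004  0.1236] [ 0.176  -0.1445  0.0024]
contact_force: [0.7, 1.1, 0.3]
[-0.061  -0.0008  0.1236] [ 0.1861 -0.1242  0.0306]
```

```bash
cat >> h.py <<'E'
def lev(deg,s=.034,dz=.001):
    t=np.radians(deg);return drv(-.095-.0068*np.sin(t)+s*np.cos(t),.114+dz+.0068*np.cos(t)+s*np.sin(t),t)
E
python3 - <<'E'
from h import *
for d in (3,6,9,11): print(d);rel(*lev(d))
E
```

```text
3
row [-0.0002  0.006  -0.0009] [-0.0001  0.0002  0.0163]
6
row [-0.0007  0.0104 -0.0009] [-0.0001  0.0002  0.0329]
9
row [-0.0014  0.0148 -0.0009] [-0.0001  0.0002  0.0496]
11
row [-0.0019  0.0176 -0.0009] [-0.0001  0.0002  0.0607]
```

```bash
python3 -m handwheel '[[[0,0.003,0,0,0,0.008],[0,0.006,0,0,0,0.0163],[-0.0003,0.0082,0,0,0,0.0245],[-0.0007,0.0104,0,0,0,0.0329],[-0.001,0.0126,0,0,0,0.0412],[-0.0014,0.0148,0,0,0,0.0496],[-0.0014,0.0148,0,0,0,0.0496],[-0.0014,0.0148,0,0,0,0.0496]]]' - 55|grep -E "force|clock";python3 -c "
from h import *
print(tipnow()[0],r.get_state()['moment'])
for d in (11,13,15,17): print(d);rel(*lev(d))"
```

```text
clock: 9.2
contact_force: [-0.4, -1.3, 1.1]
[-0.0646 -0.0013  0.1264] [-0.2855  0.1057 -0.0178]
11
row [-0.0024  0.003  -0.0011] [ 0.0001 -0.0004  0.0122]
13
row [-0.0026  0.0059 -0.0011] [ 0.0001 -0.0004  0.0233]
15
row [-0.0029  0.0088 -0.0011] [ 0.0001 -0.0005  0.0344]
17
row [-0.0034  0.0117 -0.0011] [ 0.0001 -0.0005  0.0455]
```

```bash
python3 -m handwheel '[[[-0.001,0.0015,0,0,0,0.006],[-0.0024,0.003,0,0,0,0.0122],[-0.0025,0.0045,0,0,0,0.0178],[-0.0026,0.0059,0,0,0,0.0233],[-0.0026,0.0059,0,0,0,0.0233]]]' |grep -E "force|clock";python3 -c "
from h import *
print(tipnow()[0],r.get_state()['moment'])
for d in (13,15,17): print(d);rel(*lev(d,.035))"
```

```text
clock: 9.62
contact_force: [-0.4, -0.7, 2.8]
[-0.0621 -0.001   0.13  ] [-0.1226  0.0706  0.088 ]
13
row [ 0.0004 -0.0001 -0.001 ] [-0.     -0.0002 -0.0014]
15
row [ 0.0003  0.0028 -0.001 ] [-0.     -0.0002  0.0097]
17
row [ 0.0001  0.0057 -0.001 ] [-0.     -0.0001  0.0209]
```

```bash
python3 -m handwheel '[[[0,0.0014,0,0,0,0.005],[0,0.0028,0,0,0,0.01],[0,0.0028,0,0,0,0.01]]]' |grep -E "force|clock"; python3 -m handwheel '[[[0,0.0015,0,0,0,0.0055],[0,0.003,0,0,0,0.011],[0,0.003,0,0,0,0.011]]]' |grep -E "force|clock";python3 -c "
from h import *
print(tipnow()[0],r.get_state()['moment'])
for d in (17,19,21,23,25): print(d);rel(*lev(d,.036))"
```

```text
clock: 9.87
contact_force: [-1.3, -1.3, 6.8]
clock: 10.12
contact_force: [-1.5, -2.0, 8.2]
[-0.0631 -0.0015  0.1324] [-0.29    0.0394  0.1399]
17
row [-0.0004  0.0004 -0.0015] [-0.0005  0.0001 -0.0004]
19
row [-0.0005  0.0032 -0.0015] [-0.0005  0.0001  0.0107]
21
row [-0.0007  0.0061 -0.0015] [-0.0005  0.0001  0.0219]
23
row [-0.0011  0.0089 -0.0015] [-0.0005  0.0001  0.033 ]
25
row [-0.0015  0.0118 -0.0015] [-0.0005  0.0001  0.0441]
```

```bash
python3 -m handwheel '[[[-0.0003,0.0008,0,0,0,0.003],[-0.0005,0.0016,0,0,0,0.0055],[-0.0005,0.0016,0,0,0,0.0055]]]' |grep -E "force|clock"; python3 -m handwheel '[[[0,0.0008,0,0,0,0.003],[0,0.0016,0,0,0,0.0055],[0,0.0016,0,0,0,0.0055]]]' |grep -E "force|clock";python3 -c "
from h import *
print(tipnow()[0],r.get_state()['moment'])
for d in (19,21,23,25): print(d);rel(*lev(d,.036))
snap('top','t6.png');t=snap('side','s6.png')
a=cv2.imread('pics/t6.png')[140:220,240:320];b=cv2.imread('pics/t1.png') if 0 else cv2.imread('pics/top1.png')[140:220,240:320]
cv2.imwrite('pics/c6.png',np.hstack([cv2.resize(x,(400,400),interpolation=2) for x in(b,a)]))"
```

```text
clock: 10.37
contact_force: [-2.0, -3.0, 7.5]
clock: 10.62
contact_force: [-1.6, -3.0, 9.7]
[-0.0635 -0.0014  0.1332] [-0.3758  0.0948  0.1371]
19
row [-0.0003  0.0002 -0.0015] [-0.0005  0.0002  0.0001]
21
row [-0.0004  0.0031 -0.0015] [-0.0005  0.0002  0.0112]
23
row [-0.0007  0.0059 -0.0015] [-0.0005  0.0002  0.0224]
25
row [-0.001   0.0088 -0.0015] [-0.0005  0.0002  0.0335]
```

View pics/c6.png

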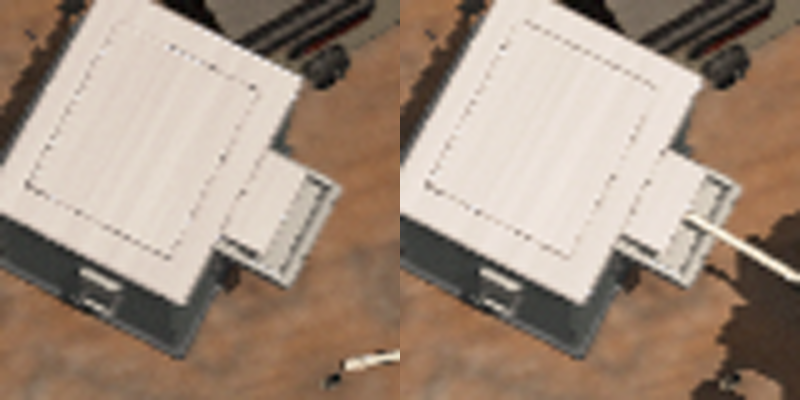

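The picture shows the shaft over the nose and disappearing under the middle of the tongue at about (690,215) in the right half. Continue slowly past the peak.

```bash
for i in 1 2; do python3 -m handwheel '[[[-0.0002,0.0008,0,0,0,0.003],[-0.0003,0.0016,0,0,0,0.0055],[-0.0003,0.0016,0,0,0,0.0055]]]' |grep -E "force|clock"; python3 -c "
from h import *
print(tipnow()[0],r.get_state()['moment'])";done; python3 -c "
from h import *
for d in (21,23,25): print(d);rel(*lev(d,.036))"
```

```text
clock: 10.97
contact_force: [-2.4, -3.3, 9.2]
[-0.0637 -0.0011  0.1335] [-0.3408  0.2962  0.1365]
clock: 11.22
contact_force: [-1.3, -3.6, 9.9]
[-0.064  -0.0012  0.1339] [-0.3652  0.3629  0.1234]
21
row [-0.0003 -0.0001 -0.0012] [-0.0003 -0.      0.0005]
23
row [-0.0005  0.0028 -0.0012] [-0.0003 -0.      0.0116]
25
row [-0.0007  0.0056 -0.0012] [-0.0003 -0.      0.0227]
```

```bash
for i in 1 2; do python3 -m handwheel '[[[-0.0002,0.0008,0,0,0,0.003],[-0.0003,0.0016,0,0,0,0.0055],[-0.0003,0.0016,0,0,0,0.0055]]]' |grep -E "force|clock"; python3 -c "
from h import *
print(tipnow()[0],r.get_state()['moment'])";done; python3 -c "
from h import *
for d in (23,25,27): print(d);rel(*lev(d,.036))"
```

```text
clock: 11.47
contact_force: [-2.6, -5.0, 10.0]
[-0.0643 -0.0013  0.1342] [-0.5542  0.2691  0.0947]
clock: 11.72
contact_force: [-2.7, -6.2, 10.5]
[-0.0646 -0.0015  0.1346] [-0.577   0.229   0.1322]
23
row [-0.0004 -0.0002 -0.0014] [-0.0001 -0.0002  0.0011]
25
row [-0.0005  0.0027 -0.0014] [-0.0001 -0.0002  0.0122]
27
row [-0.0007  0.0055 -0.0014] [-0.0001 -0.0002  0.0233]
```

```bash
cat >> h.py <<'E'
def lidpt(x,y,a,z=.136):
    dx,dz=x-.057,z-.130; return pose([.057+dx*np.cos(a)+dz*np.sin(a),y,.130-dx*np.sin(a)+dz*np.cos(a)],BOX)
def lidangle(im,n='top'):
    A=cv2.imread('pics/%s1.png'%n,0);B=cv2.cvtColor(im,cv2.COLOR_RGB2GRAY);out=[]
    P=[(-.057,.067),(-.057,-.067),(-.04,.045),(-.04,-.045),(-.081,.025),(-.081,-.025),(.057,.067),(.057,-.067)]
    for p in P:
        a=proj(n,lidpt(*p,0)).astype(np.float32).reshape(1,1,2)
        q,st,e=cv2.calcOpticalFlowPyrLK(A,B,a,None,winSize=(11,11),maxLevel=0)
        g=(proj(n,lidpt(*p,.05))-a[0,0])/.05; d=(q-a)[0,0]; out.append((p,d.round(2).tolist(),round(float(d@g/(g@g)),3),g.round(1).tolist(),float(e[0,0])))
    for o in out: print(*o)
E
python3 - <<'E'
from h import *
lidangle(snap('top','t7.png'))
snap('side','s7.png')
lidangle(cv2.imread('pics/t6.png')[...,::-1].copy())
a=cv2.imread('pics/t7.png')[150:210,260:340];b=cv2.imread('pics/s7.png')[180:240,280:360]
cv2.imwrite('pics/c7.png',np.hstack([cv2.resize(x,(400,300),interpolation=2) for x in(a,b)]))
E
```

```text
(-0.057, 0.067) [-0.05999999865889549, -0.09000000357627869] 0.009 [-2.5, -11.2] 8.180268287658691
(-0.057, -0.067) [0.11999999731779099, -0.23999999463558197] 0.015 [0.1, -15.7] 6.545454502105713
(-0.04, 0.045) [0.07999999821186066, -0.12999999523162842] 0.01 [-2.6, -10.6] 10.689308166503906
(-0.04, -0.045) [0.25999999046325684, -0.3199999928474426] 0.022 [-1.1, -13.2] 11.452220916748047
(-0.081, 0.025) [0.019999999552965164, 0.009999999776482582] -0.001 [-0.5, -14.6] 12.778667449951172
(-0.081, -0.025) [0.28999999165534973, -0.15000000596046448] 0.01 [0.7, -16.7] 10.739669799804688
(0.057, 0.067) [-0.1599999964237213, 0.009999999776482582] 0.057 [-2.1, -1.1] 6.489669322967529
(0.057, -0.067) [-0.1899999976158142, -0.5199999809265137] 0.173 [-2.1, -1.0] 9.120609283447266
(-0.057, 0.067) [-0.009999999776482582, 0.05999999865889549] -0.005 [-2.5, -11.2] 8.549844741821289
(-0.057, -0.067) [0.18000000715255737, -0.20000000298023224] 0.013 [0.1, -15.7] 6.995092868804932
(-0.04, 0.045) [0.07999999821186066, 0.1599999964237213] -0.016 [-2.6, -10.6] 11.935175895690918
(-0.04, -0.045) [0.33000001311302185, -0.1899999976158142] 0.012 [-1.1, -13.2] 12.569473266601562
(-0.081, 0.025) [0.009999999776482582, 0.10999999940395355] -0.007 [-0.5, -14.6] 13.117510795593262
(-0.081, -0.025) [0.28999999165534973, -0.05999999865889549] 0.005 [0.7, -16.7] 10.455320358276367
(0.057, 0.067) [-0.1599999964237213, 0.019999999552965164] 0.058 [-2.1, -1.1] 7.106146812438965
(0.057, -0.067) [-0.17000000178813934, -0.5] 0.16 [-2.1, -1.0] 9.390753746032715
```

View pics/c7.png

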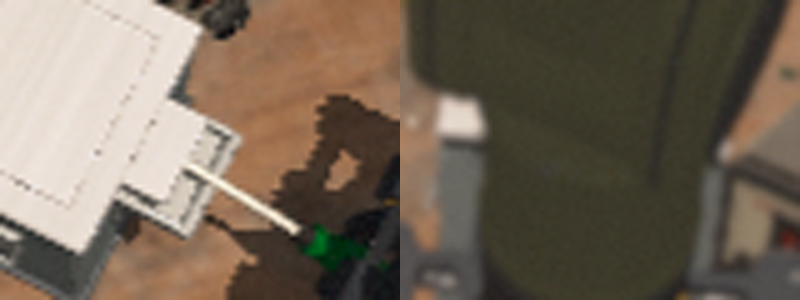

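Run:
```python
from h import *
s=r.get_state();M=Ro.from_quat(s['eef_rot']).as_matrix();g=s['tool_pos']+M@[0,-H,0]
o=[260,150]
print('pitch',np.degrees(np.arcsin(-M[2,0])),'grip',g, s['opening'])
for k in (0,.023,.118): print(k,(proj('top',g+M@[-k,0,0])-o)*5)
for k in (.095-.118+.0,): pass
# alternative: driver pitch deviates about the grip point
for dp in (-15,-10,-5,0):
    R=M@Ro.from_euler('z',dp,degrees=True).as_matrix(); c=(proj('top',g+R@[-.023,0,0])-o)*5;t=g+R@[-.118,0,0]
    n=g+R@[-.0835,0,0]
    print(dp,'coll',c,'tipz',t[2],'znose',n[2],'e',(proj('top',g+R@[-.1,0,0])-o)*5)
print('tongue edge',(proj('top',lidpt(-.081,0,.012))-o)*5,(proj('top',pose([-.095,0,.118],BOX))-o)*5)
```

```text
pitch 22.789263346142057 grip [0.563  0.1137 0.0889] 0.23207072469747536
0 [346.1088 259.859 ]
0.023 [311.3338 237.8487]
0.118 [162.6367 143.7332]
-15 coll [307.2542 238.8844] tipz 0.10485616352032877 znose 0.1001803796114461 e [176.3829 168.237 ]
-10 coll [308.3243 238.3755] tipz 0.11498479131127542 znose 0.10734767131097192 e [180.061  165.4476]
-5 coll [309.6871 238.0291] tipz 0.12491462127134294 znose 0.11437428827424002 e [185.0882 163.3486]
0 coll [311.3338 237.8487] tipz 0.1345700813987399 znose 0.12120675370337264 e [191.4552 161.9735]
tongue edge [191.1371 158.9177] [213.5427 181.0557]
```

Collar matches the model (no slip in grip). Lid has only begun to lift (~0.01–0.02 rad) and force is near the expected peak; continue in small steps.

```bash
for i in 1 2 3; do python3 -m handwheel '[[[-0.0002,0.0008,0,0,0,0.003],[-0.0003,0.0016,0,0,0,0.0055],[-0.0003,0.0016,0,0,0,0.0055]]]' |grep -E "force|clock"; python3 -c "
from h import *
s=r.get_state();M=Ro.from_quat(s['eef_rot']).as_matrix();print(tipnow()[0],s['moment'],np.degrees(np.arcsin(-M[2,0])),s['opening'])";done; python3 -c "
from h import *
lidangle(snap('top','t8.png'))
for d in (27,29): print(d);rel(*lev(d,.036))"
```

```text
clock: 12.07
contact_force: [-3.5, -5.8, 10.8]
[-0.0648 -0.0014  0.135 ] [-0.8039  0.482   0.1611] 23.756269406321763 0.2328389633977785
clock: 12.32
contact_force: [-3.8, -6.4, 9.4]
[-0.0651 -0.0012  0.1353] [-0.7071  0.4392  0.1706] 24.762550567484976 0.22644457657607736
clock: 12.57
contact_force: [-4.6, -6.6, 9.5]
[-0.0654 -0.0013  0.1356] [-0.7697  0.4906  0.1885] 25.77325230559179 0.22714084807191257
(-0.057, 0.067) [-0.12999999523162842, -0.36000001430511475] 0.033 [-2.5, -11.2] 6.013429641723633
(-0.057, -0.067) [0.15000000596046448, -0.4000000059604645] 0.025 [0.1, -15.7] 7.513171672821045
(-0.04, 0.045) [0.09000000357627869, -0.36000001430511475] 0.03 [-2.6, -10.6] 9.037964820861816
(-0.04, -0.045) [0.12999999523162842, -0.20999999344348907] 0.015 [-1.1, -13.2] 9.118802070617676
(-0.081, 0.025) [-0.03999999910593033, -0.07999999821186066] 0.005 [-0.5, -14.6] 12.169679641723633
(-0.081, -0.025) [0.25999999046325684, -0.1599999964237213] 0.01 [0.7, -16.7] 9.25955581665039
(0.057, 0.067) [-0.14000000059604645, -0.009999999776482582] 0.055 [-2.1, -1.1] 5.392045497894287
(0.057, -0.067) [-0.1599999964237213, -0.5199999809265137] 0.158 [-2.1, -1.0] 7.68517541885376
27
row [-0.0004  0.0006 -0.0011] [ 0.0002 -0.0004  0.0069]
29
row [-0.0006  0.0035 -0.0011] [ 0.0002 -0.0004  0.018 ]
```

```bash
for i in 1 2; do python3 -m handwheel '[[[0,0.0008,0,0,0,0.0015],[0,0.0016,0,0,0,0.003],[0,0.0016,0,0,0,0.003]]]' |grep -E "force|clock"; python3 -c "
from h import *
s=r.get_state();M=Ro.from_quat(s['eef_rot']).as_matrix();print(tipnow()[0],s['moment'],np.degrees(np.arcsin(-M[2,0])),s['opening'])";done; python3 -c "
from h import *
lidangle(snap('top','t9.png'))"
```

```text
clock: 12.87
contact_force: [-2.7, -6.0, 8.7]
[-0.0652 -0.0013  0.135 ] [-0.7587  0.4448  0.1835] 26.272887871362354 0.22695252195379556
clock: 13.12
contact_force: [-3.7, -7.2, 9.0]
[-0.065  -0.0013  0.1345] [-0.7579  0.4599  0.1265] 26.8141065815223 0.22977316742956777
(-0.057, 0.067) [-0.10000000149011612, -0.47999998927116394] 0.043 [-2.5, -11.2] 6.346590995788574
(-0.057, -0.067) [0.11999999731779099, -0.4099999964237213] 0.026 [0.1, -15.7] 7.875
(-0.04, 0.045) [0.019999999552965164, -0.6399999856948853] 0.057 [-2.6, -10.6] 7.7724690437316895
(-0.04, -0.045) [0.09000000357627869, -0.5] 0.037 [-1.1, -13.2] 8.517561912536621
(-0.081, 0.025) [-0.05000000074505806, -0.10000000149011612] 0.007 [-0.5, -14.6] 12.508522987365723
(-0.081, -0.025) [0.1899999976158142, -0.25] 0.016 [0.7, -16.7] 9.749741554260254
(0.057, 0.067) [-0.14000000059604645, -0.019999999552965164] 0.055 [-2.1, -1.1] 5.336001873016357
(0.057, -0.067) [-0.14000000059604645, -0.4699999988079071] 0.144 [-2.1, -1.0] 7.309142589569092
```

```bash
cat >> h.py <<'E'
from scipy.optimize import minimize_scalar
def lidecc(im,n='top'):
    # warp reference lid plate (front half) by homography for angle a, best normalised correlation on upscaled patches
    A=cv2.imread('pics/%s1.png'%n,0).astype(np.float32);B=cv2.cvtColor(im,cv2.COLOR_RGB2GRAY).astype(np.float32)
    C=[(-.065,-.075),(-.065,.075),(.0,.075),(.0,-.075)]
    src=np.float32([proj(n,lidpt(*c,0)) for c in C]);res={}
    grid=[(x,y) for x in np.arange(-.07,.0,.0015) for y in np.arange(-.075,.075,.0015) if not(x<-.05 and abs(y)<.035)]
    a0=np.float32([proj(n,lidpt(*g,0)) for g in grid]);va=cv2.remap(A,a0[:,0],a0[:,1],cv2.INTER_CUBIC).ravel()
    def cost(a):
        b=np.float32([proj(n,lidpt(*g,a)) for g in grid]);vb=cv2.remap(B,b[:,0],b[:,1],cv2.INTER_CUBIC).ravel();return -np.corrcoef(va,vb)[0,1]
    R=minimize_scalar(cost,bounds=(-.03,.2),method='bounded');return round(R.x,4),round(-R.fun,4)
E
for i in 1 2; do python3 -m handwheel '[[[0,0.0008,0,0,0,0.002],[0,0.0016,0,0,0,0.004],[0,0.0016,0,0,0,0.004]]]' |grep -E "force|clock"; done; python3 -c "
from h import *
s=r.get_state();M=Ro.from_quat(s['eef_rot']).as_matrix();print(tipnow()[0],s['moment'],np.degrees(np.arcsin(-M[2,0])),s['opening'])
im=snap('top','t10.png');lidangle(im)
for k in (2,4,6,7,8,9,10): print(k,lidecc(cv2.imread('pics/t%d.png'%k)[...,::-1].copy()))"
```

```text
clock: 13.42
contact_force: [-4.2, -6.6, 8.3]
clock: 13.67
contact_force: [-4.2, -6.1, 9.9]
[-0.065  -0.001   0.1342] [-0.6869  0.472   0.107 ] 28.276864800288422 0.23660000801886624
(-0.057, 0.067) [-0.15000000596046448, -0.4699999988079071] 0.043 [-2.5, -11.2] 5.4775309562683105
(-0.057, -0.067) [0.11999999731779099, -0.4399999976158142] 0.028 [0.1, -15.7] 8.020919799804688
(-0.04, 0.045) [0.009999999776482582, -0.6299999952316284] 0.056 [-2.6, -10.6] 6.263171672821045
(-0.04, -0.045) [0.1899999976158142, -0.6800000071525574] 0.05 [-1.1, -13.2] 7.152634143829346
(-0.081, 0.025) [0.03999999910593033, -0.11999999731779099] 0.008 [-0.5, -14.6] 12.740702629089355
(-0.081, -0.025) [0.09000000357627869, -0.36000001430511475] 0.022 [0.7, -16.7] 10.40779972076416
(0.057, 0.067) [-0.15000000596046448, -0.03999999910593033] 0.062 [-2.1, -1.1] 5.014720916748047
(0.057, -0.067) [-0.1599999964237213, -0.49000000953674316] 0.155 [-2.1, -1.0] 7.285123825073242Traceback (most recent call last):
  File "<string>", line 5, in <module>
    for k in (2,4,6,7,8,9,10): print(k,lidecc(cv2.imread('pics/t%d.png'%k)[...,::-1].copy()))
                                       ~~~~~~^^^^^^^^^^^^^^^^^^^^^^^^^^^^^^^^^^^^^^^^^^^^^^^
  File "h.py", line 48, in lidecc
    a0=np.float32([proj(n,lidpt(*g,0)) for g in grid]);va=cv2.remap(A,a0[:,0],a0[:,1],cv2.INTER_CUBIC).ravel()
                   ~~~~^^^^^^^^^^^^^^^
  File "h.py", line 10, in proj
    c=get_calibration(n);T=np.array(c['T']);q=T[:3,:3].T@(np.array(p)-T[:3,3]);return np.array([c['fx']*q[0]/q[2]+c['cx'],c['fy']*q[1]/q[2]+c['cy']])
ValueError: time passes only in moves, steps and waits
```

```bash
sed -i '2a import functools\nget_calibration=functools.lru_cache(get_calibration)' h.py; python3 -c "
from h import *
for k in (2,4,6,7,8,9,10): print(k,lidecc(cv2.imread('pics/t%d.png'%k)[...,::-1].copy()))"
```

```text
2 (np.float64(0.0), np.float64(0.9996))
4 (np.float64(-0.0001), np.float64(0.9995))
6 (np.float64(0.0084), np.float64(0.9949))
7 (np.float64(0.0126), np.float64(0.9937))
8 (np.float64(0.0272), np.float64(0.9893))
9 (np.float64(0.0394), np.float64(0.9864))
10 (np.float64(0.0429), np.float64(0.9852))
```

```bash
for i in 1 2; do python3 -m handwheel '[[[-0.0003,0.0008,0,0,0,0.003],[-0.0006,0.0016,0,0,0,0.006],[-0.0006,0.0016,0,0,0,0.006]]]' |grep -E "force|clock"; python3 -c "
from h import *
s=r.get_state();M=Ro.from_quat(s['eef_rot']).as_matrix();print(tipnow()[0],s['moment'],np.degrees(np.arcsin(-M[2,0])),s['opening'])
print(lidecc(snap('top','t11.png')))";done
```

```text
clock: 13.97
contact_force: [-4.3, -7.2, 7.4]
[-0.0653 -0.0012  0.1346] [-0.7934  0.4432  0.1483] 29.323108885990987 0.22705247009078386
(np.float64(0.0483), np.float64(0.9847))
clock: 14.27
contact_force: [-4.5, -7.1, 6.9]
[-0.0655 -0.0011  0.1349] [-0.8191  0.4976  0.1203] 30.363775818636665 0.22998196591076875
(np.float64(0.0523), np.float64(0.9838))
```

```bash
for i in 1 2 3; do python3 -m handwheel '[[[-0.0003,0.0008,0,0,0,0.003],[-0.0006,0.0016,0,0,0,0.006],[-0.0006,0.0016,0,0,0,0.006]]]' |grep -E "force|clock"; python3 -c "
from h import *
print(tipnow()[0],r.get_state()['moment'],lidecc(snap('top','t12.png')))";done
```

```text
clock: 14.57
contact_force: [-5.2, -7.4, 6.4]
[-0.0658 -0.0012  0.1354] [-0.9763  0.6227  0.1314] (np.float64(0.0554), np.float64(0.9822))
clock: 14.87
contact_force: [-5.3, -7.4, 6.9]
[-0.066  -0.0012  0.1358] [-1.0998  0.7147  0.1772] (np.float64(0.058), np.float64(0.9808))
clock: 15.17
contact_force: [-4.9, -8.5, 5.7]
[-0.0663 -0.0013  0.1361] [-1.2756  0.6805  0.1522] (np.float64(0.0612), np.float64(0.979))
```

```bash
for i in 1 2; do python3 -m handwheel '[[[-0.0002,0.001,0,0,0,0.001],[-0.0004,0.002,0,0,0,0.002],[-0.0004,0.002,0,0,0,0.002]]]' |grep -E "force|clock"; python3 -c "
from h import *
print(tipnow()[0],r.get_state()['moment'],lidecc(snap('top','t13.png')))";done
```

```text
clock: 15.47
contact_force: [-6.2, -8.9, 5.4]
[-0.0654 -0.0013  0.135 ] [-1.3282  0.7531  0.1729] (np.float64(0.0653), np.float64(0.9778))
clock: 15.77
contact_force: [-5.8, -10.6, 4.8]
[-0.0646 -0.0012  0.1339] [-1.4063  0.7687  0.1773] (np.float64(0.0684), np.float64(0.9762))
```

```bash
python3 -m handwheel '[[[0,0.0005,0,0,0,0.0005],[0,0.001,0,0,0,0.001],[0,0.001,0,0,0,0.001],[0,0.001,0,0,0,0.001],[0,0.001,0,0,0,0.001],[0,0.001,0,0,0,0.001],[0,0.001,0,0,0,0.001],[0,0.001,0,0,0,0.001]]]' |grep -E "force|clock|open"
python3 - <<'E'
from h import *
print(tipnow()[0],r.get_state()['moment'],lidecc(snap('top','t14.png')));snap('side','s14.png')
a=cv2.imread('pics/t14.png')[140:220,250:350];b=cv2.imread('pics/s14.png')[170:250,270:370]
cv2.imwrite('pics/c8.png',np.hstack([cv2.resize(x,(400,320),interpolation=2) for x in(a,b)]))
E
```

```text
clock: 16.48
contact_force: [-5.6, -9.6, 3.3]
opening: 0.227
[-0.0641 -0.0012  0.1334] [-1.364   0.7425  0.1922] (np.float64(0.0723), np.float64(0.9726))
```

View pics/c8.png

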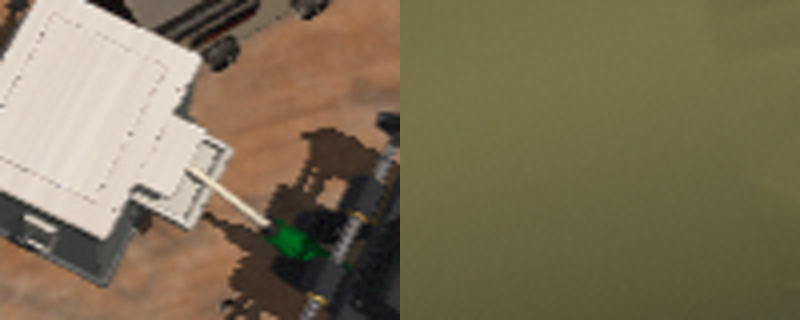

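Lid raised, blade under the tongue at about (190,170), driver held. One more second to check it is steady, then hand in.

```bash
python3 -m handwheel '[[[0,0,0,0,0,0],[0,0,0,0,0,0],[0,0,0,0,0,0],[0,0,0,0,0,0],[0,0,0,0,0,0],[0,0,0,0,0,0],[0,0,0,0,0,0],[0,0,0,0,0,0],[0,0,0,0,0,0],[0,0,0,0,0,0],[0,0,0,0,0,0],[0,0,0,0,0,0]]]' |grep -E "force|clock|open"
python3 - <<'E'
from h import *
a=lidecc(snap('top','t15.png'));print(a,r.get_state()['moment'])
if .06<a[0]<.085: print(job.finish_job())
E
```

```text
clock: 17.58
contact_force: [-5.0, -8.6, 2.7]
opening: 0.232
(np.float64(0.0747), np.float64(0.9727)) [-1.317   0.7703  0.1305]
the job is handed in; nothing more can be done
None
```

The lid is pried free and held slightly ajar on the blade, with the driver still in the gripper. I handed the job in at about 17.6 s on the robot's clock, out of 48 s.

I gripped the driver at the front of its handle and turned it to line up with the box. I felt for the nose bar, slid the blade under the tongue, and levered the lid up in small steps of about 1.6 mm.

**Lid height:** By matching the top picture against the first one, the lid is at about 0.072–0.075 rad, so the tongue is raised about 10 mm. The angle grew gradually as I levered, with no jump when the seal let go. It crept up by about 0.002 rad during the last second of holding still, so it was not perfectly motionless.

**Disagreements in the checks:**
- **Steeper than planned:** It took about 34° of tool pitch, where my model said 25°. The driver seems to have given a little in the grip.
- **Leftover load:** The grip carries about 10 N, mostly pushing outward, and a moment of about 1.5 N m. All force readings stayed well below the limits.
- **Side camera:** The arm blocked it at the end, so the final height rests on the top camera alone.
- **Bystanders:** I did not measure the other things again after the move. No contact with them showed up.

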